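# Set a pin with one turn of the flywheel press

## Task

Slide the grey frame rail gently along the press channel until it rests against the orange end stop, so that its brass pin is under the punch. Then turn the flywheel by its handle exactly one revolution clockwise (seen from above), with a light hand, so that the punch sinks the pin and comes up again, and let go with the wheel standing at its red index mark. Leave everything else on the bench where it is.

Things in the scene. Friction and masses are not known exactly. Their poses are not given: they have to be found in the camera images.
- press: Blue C-frame hand press fixed to the bench, throat open on its +x side. Origin on the bench, under the wheel's axis; z up. Base 170 (x) by 360 mm (y from -260 to 100), its bed 20 mm high. The rail is fed along press +y under the punch. Column x -83 to -28, y -60 to 60 mm; head above it, underside 124 mm up. The dark flywheel lies on top
- channel_mouth (a point): start of the rail channel, on the bed (20 mm up), at x = 30, y = -250 mm of the press. The channel runs straight along press +y to y = 90 mm: two aluminium guides 32 mm apart (rail 30 mm), 12 mm high above the bed
- throat (a point): point over the channel (x = 30, y = 0 mm of the press, 50 mm up) at the middle setting of the punch. Punch and orange stop block (28 mm high) are one unit clamped up to 18 mm off along y, not measured; stop face 45 mm beyond the punch. Feel for it: the rail has 30 to 105 mm to go, slides at 1 to 4 N, then meets the stop. The 5 mm punch must enter the 10 mm hole; on a rail 3 mm short it bruises the face
- wheel_axis (a point): point on the flywheel's vertical axis at its flat top (202 mm above the bench). The wheel is a dark steel disc 170 mm across, 20 mm thick, 2.4 kg. It overhangs the channel, so keep tools 40 mm clear of its rim when pushing the rail
- wheel (a joint): flywheel angle, rad, growing clockwise seen from above. 0 = home: handle on the press's +x side at the red index finger, punch up; 6.283 = home again after one turn. Starts within 0.25 of 0. The punch follows the angle, lowest (19.5 mm down) at half a turn. Turning takes 3 to 9 N at the handle; it stays where left. Cannot turn back below -0.6
- handle_mid (a point): centre of the upright black handle: a cylinder 22 mm thick, 45 mm high, its foot 2 mm above the wheel's top, 65 mm from the wheel's axis. It spins freely about its own axis, so it may be held with a fixed wrist while the wheel turns. Grip it with less than 40 N per finger
- rail: Dark grey frame rail 30 wide (x) by 220 long (y) by 30 high, 0.28 to 0.5 kg, lying loose in the press channel, parallel to it. Origin: centre of its underside (20 mm above the bench). Its +y end goes to the stop; a 10 mm hole with a brass pin is 45 mm from that end. Push it by its -y end, gently: under 60 N, the squeeze of both fingers counted
- rail_outer (a point): centre of the rail's outer (-y) end face, 35 mm above the bench: the place to push. The guides stand up to 32 mm above the bench beside it
- pin (a joint): how far the brass pin (8 mm thick) has been sunk into the rail, m: 0 = stands 4 mm proud, 0.004 = flush, about 0.0075 after a good stroke. It holds by friction (about 10 N)
- sanding_block: bystander: grey sanding block 45 x 95 x 29 mm; origin under its centre
- spare_rail: bystander: shorter grey rail 30 x 160 x 30 mm with an empty hole, loose on the bench beyond the press; origin under its centre
- pin_pot: bystander: green pot 60 mm across, 45 mm high; origin under its centre
- amber_jar: bystander: amber jar 54 mm across, 95 mm high; origin under its centre
- dark_jar: bystander: clear grey jar 50 mm across, 90 mm high, black cap; origin under its centre
- screwdriver: bystander: screwdriver lying on the bench
- try_square: bystander: try square, wooden stock 110 mm, steel blade 140 mm; origin under its stock
Mind the look-alikes: they are no part of the job. Leave any purple look-alike of the rail alone.

How it is judged:
On the way:
1. the punch has sunk the pin at least 2 mm below the rail's face (6 mm of travel) (value of joint pin above 0.006 m), for 0.1 s.
At the end, for the whole second after the job is handed in: The pin is sunk at least 6 mm (2 mm below the face), the wheel rests within 0.12 rad of one full turn (6.283), the rail still lies at rest on the press bed, and the robot has let go (value of joint pin above 0.006 m and value of joint wheel between 6.163 and 6.403 rad and velocity of joint wheel between -0.05 and 0.05 rad/s and z of rail in the frame of press between 0.016 and 0.024 m and linear speed of rail below 0.02 m/s); the robot touches nothing.
It fails at once if the flywheel is turned more than 0.4 rad past its one revolution (value of joint wheel above 6.683 rad).
It fails at once if the rail is pushed or gripped with more than 60 N (all fingers added up) (contact force between the fingers and rail above 60 N).
It fails at once if the wheel or its handle is pushed or gripped with more than 100 N (all fingers added up) (contact force between the fingers and wheel above 100 N).
It fails at once if the rail is squeezed against the press with more than 50 N (a punch landing beside its hole) (contact force between rail and press above 50 N).
It fails at once if the sanding block, jars, pot, spare rail, screwdriver or square is moved more than 25 mm (distance of any of sanding_block, spare_rail, pin_pot, amber_jar, dark_jar, screwdriver, try_square from where it was at the start of the episode above 0.025 m).
It also fails if it takes over 72 s, if anything falls off the work surface, if the arm or the gripper's body presses on something with over 40 N, if the wrist force passes 120 N, or if a joint passes its speed limit or range.

## Robot

A 7-joint arm with a two-finger parallel gripper is mounted at the origin on the work surface. World frame = base frame: x ahead of the robot, y to its left, z up, the work surface at z = 0. Lengths are in m, angles in rad, forces in N, time in s.
With the tool pointing down it reaches from about 0.425 to 0.95 m from the base axis. Payload 4.7 kg.
Tool frame: the origin (TCP) lies on the centre line of the jaws, within the pads' length; the fingertips stand 19 mm ahead of it and the grasp point (between the pads) is the TCP (r.tcp_to_tips is the distance from the TCP to the fingertips, in m); x points along the fingers, z is the direction in which the jaws open and shut, and the axes are right-handed (so a half turn about x gives the same grasp; the last joint's range is limited). The gripper opens to 87 mm and grips with 3 to 60 N. Pads are 19 mm wide; open, the fingers measure 117 mm over their backs; the gripper's body (75 mm by 190 mm) begins 51 mm behind the grasp point.
Start: joints at [1.205, 0.469, -0.049, 1.532, 0.024, 1.141, -0.082], TCP at [0.223, -0.637, 0.242] pointing down, gripper open.
Joint ranges: [-2.59, 2.59], [-0.33, 1.99], [-1.39, 1.29], [0.1, 2.45], [-1.04, 4.18], [0.21, 1.99], [-2.66, 2.66]. Speed limits (rad/s): [2.57, 2.57, 3.14, 3.14, 3.14, 3.14, 3.14].

## Interface

Orientations are given as a rotation vector (axis times angle).
In Python, from bench import r gives the robot as it stands.
- The arm moves only by the tool arm_command, never from a script. Its argument "increments" is a list that holds one entry, the list of rows, each a list of 5 numbers: the finger opening in mm, from 0 to 87, then the shift along the tool's x, y, z in mm, then the turn about the tool's x in degrees. A call has 1 to 20 rows; each row shifts and turns the commanded pose from where the row before left it, along the tool's axes as they then stand; what a row does not reach is not made up. A row lasts 1/8 s, in which the tool goes at most 62.5 mm and 10.7 degrees, less where a joint would pass 70% of its speed; a pose out of reach is approached as far as the arm can. A call is refused whole if a number of a shift passes 62.5 or a number of a turn 10.7, either way. A call with a gripper value outside its range is refused whole. The fingers move at their own pace and stop on an object; "grip_force" is the grip in N (left out, the last holds). Time passes only in rows, so rows that do not move let the fingers close. It gives the time, the measured TCP pose, the force and the opening at its end, in the units of the state.
- r.read_state(): the state, without advancing time (a new reading comes with each control period).
- r.camera(name): name is "side" or "top" or "wrist"; returns the picture (480x640x3 uint8, red, green, blue); there is no depth.
- r.camera_model(name): a dict with "vertical_fov" (degrees; the focal length in pixels is half the picture's height over the tangent of half this angle, whatever the lens; pixels are square), "cx", "cy" (the principal point, pixels), "eye" and "rotation" of the camera in the world. Camera axes: x right, y down, z forward; pixel columns grow to the right and rows downward; lengths in m; the calibration is good to about 2 mm. A picture is of the moment at which its call begins: read the wrist's pose just before it. camera_model takes no time and is no camera call; for the wrist camera it gives the pose at the moment of the call.
- r.finish_job(): hands the job in, once; it reports no verdict.
The state is a dict: "time_s": time; "joint_pos": joint angles; "dq": joint speeds; "joint_efforts": joint torques, N m; "tcp_pos": TCP position; "tool_rot": TCP orientation; "contact_force": force on the tool from outside, world axes, zero at the start; "torque": the same for the moment, N m; "gripper_width": finger opening in m.
Only numpy, scipy, OpenCV 4.12 (cv2) and the standard library are available. Lean on these libraries where they do the work, as an engineer would, in place of code of your own. Each camera call takes 0.05 s, during which the arm holds its last target. There are 200 camera calls.

## Working session

There is one attempt and no reset: what is moved stays moved. The work goes in short steps, Python scripts to look and compute and a tool call to move; the robot and the scene stay as the last step left them, time stands still between calls to the robot, and variables do not carry over. Pictures are saved under pics/ and viewed, about 8 in all and at most 12, crops included, and the job is handed in when it is done.

Besides the shell and the picture viewer there is one more tool, called after "Request:" by a JSON object that holds its "name" and its "arguments", one argument or row to a line. arm_command: Moves the arm, as the interface text tells. Its arguments: {"type":"object","properties":{"increments":{"type":"array","items":{"type":"array","items":{"type":"array","items":{"type":"number"}}}},"grip_force":{"type":"number"}},"required":["increments"]}

```bash
mkdir -p pics; ls
python3 - <<'E'
from bench import r
import cv2,numpy as np
for n in ("side","top"):
    cv2.imwrite(f"pics/{n}0.png",r.camera(n)[:,:,::-1]); m=r.camera_model(n); print(n,m)
s=r.read_state(); print(s)
E
```

```text
pics
side {'vertical_fov': 55.04802580971326, 'cx': 319.3363947083438, 'cy': 244.38276023772235, 'eye': array([0.04877329, 0.32729434, 1.09428187]), 'rotation': array([-1.33986249,  2.49757576, -0.67001237])}
top {'vertical_fov': 48.316524111556014, 'cx': 320.03129504274625, 'cy': 233.06934936574982, 'eye': array([0.32073822, 0.00932701, 1.58180615]), 'rotation': array([-2.18389096,  2.14741804, -0.09309868])}
{'time_s': 0.1, 'joint_pos': array([ 1.2051055 ,  0.46936941, -0.04856879,  1.5335465 ,  0.02410463,
        1.14097172, -0.08230368]), 'dq': array([-0.00165616, -0.00147873,  0.00058011, -0.0027888 , -0.00182376,
        0.00156603, -0.00015031]), 'joint_efforts': array([ 8.44788228e-04, -5.09166563e+01, -8.12162762e-02, -2.36828202e+01,
       -6.15079491e-02,  3.44459654e-02,  6.35258425e-05]), 'tcp_pos': array([ 0.22289934, -0.63662167,  0.24061028]), 'tool_rot': array([ 0.95858916,  1.35138872, -0.95705215]), 'contact_force': array([-0.34455483, -0.35342577, -0.55902247]), 'torque': array([ 0.06161287,  0.01163141, -0.02140443]), 'gripper_width': 0.08659317808556788}
```

View pics/top0.png

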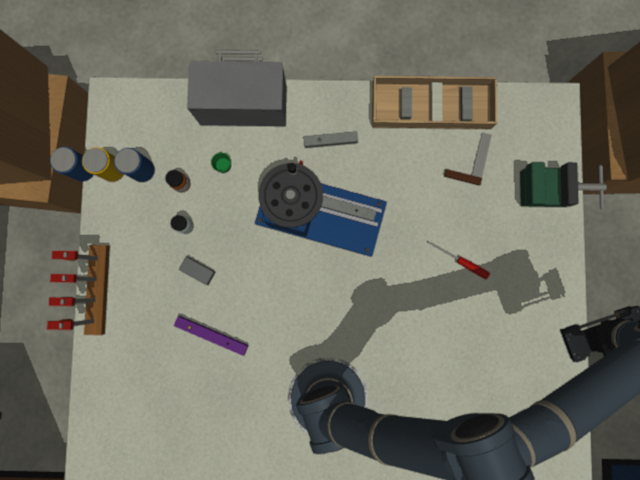

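View pics/side0.png

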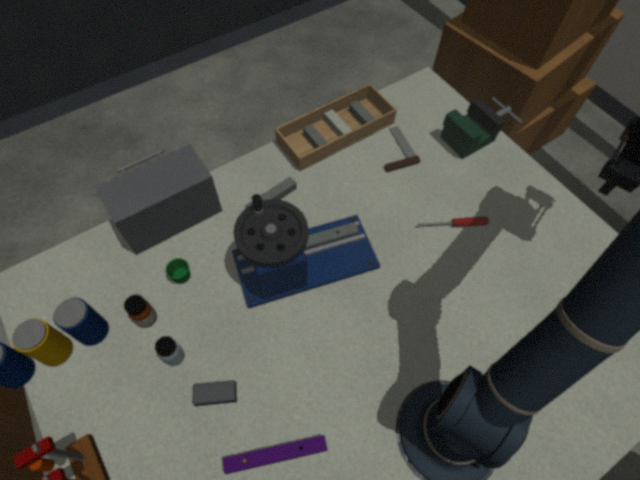

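The top view shows the press wheel centred at about (290,195), with the handle near (292,168) and the rail at (350,208) entering from the right. Press +y therefore points roughly along world +y. Next I'll measure.

```bash
cat > h.py <<'E'
import numpy as np,cv2
from scipy.spatial.transform import Rotation as R
from bench import r
def ray(m,uv):
    f=240/np.tan(np.radians(m["vertical_fov"]/2)); uv=np.atleast_2d(uv).astype(float)
    d=np.c_[(uv[:,0]-m["cx"])/f,(uv[:,1]-m["cy"])/f,np.ones(len(uv))]
    return d@R.from_rotvec(m["rotation"]).as_matrix().T
def plane(m,uv,z):
    d=ray(m,uv); e=np.array(m["eye"]); return e+d*((z-e[2])/d[:,2])[:,None]
def proj(m,P):
    f=240/np.tan(np.radians(m["vertical_fov"]/2)); c=(np.atleast_2d(P)-m["eye"])@R.from_rotvec(m["rotation"]).as_matrix()
    return c[:,:2]/c[:,2:]*f+[m["cx"],m["cy"]]
E
python3 - <<'E'
from h import *
m=r.camera_model("top"); im=cv2.imread("pics/top0.png")
hsv=cv2.cvtColor(im,cv2.COLOR_BGR2HSV)
b=cv2.inRange(hsv,(100,110,40),(125,255,255)); b[:,:240]=0; b[:150]=0; b[280:]=0; b[:,400:]=0
ys,xs=np.where(b); pts=np.c_[xs,ys].astype(np.float32)
hull=cv2.convexHull(pts); ap=cv2.approxPolyDP(hull,4,True)[:,0]; print("blue hull",ap.tolist()); print(plane(m,ap,0.02).round(4))
W=plane(m,pts,0.02)[:,:2].astype(np.float32); print("rect",cv2.minAreaRect(W))
g=cv2.cvtColor(im,cv2.COLOR_BGR2GRAY)[140:250,240:340]
# wheel dark disc
dk=cv2.inRange(hsv,(0,0,20),(180,90,95)); roi=np.zeros_like(dk); roi[150:235,250:330]=dk[150:235,250:330]
c=max(cv2.findContours(roi,0,1)[0],key=cv2.contourArea); print("wheel",cv2.minEnclosingCircle(c),cv2.fitEllipse(c))
h=cv2.HoughCircles(g,cv2.HOUGH_GRADIENT,1,50,param1=100,param2=15,minRadius=26,maxRadius=38); print(h)
cv2.imwrite("pics/top_crop.png",cv2.resize(im[140:265,245:395],None,fx=5,fy=5-.25,interpolation=cv2.INTER_CUBIC))
E
```

```text
blue hull [[385.0, 202.0], [371.0, 255.0], [255.0, 222.0], [260.0, 207.0], [321.0, 184.0]]
[[ 0.5687 -0.1607  0.02  ]
 [ 0.4117 -0.1208  0.02  ]
 [ 0.5032  0.221   0.02  ]
 [ 0.548   0.2075  0.02  ]
 [ 0.6196  0.0287  0.02  ]]
rect ((0.5347621440887451, 0.029259592294692993), (0.35526517033576965, 0.1663368046283722), 75.3080062866211)
wheel ((294.2082824707031, 192.9200439453125), 37.91933822631836) ((290.3608703613281, 193.9997100830078), (63.5388069152832, 69.21896362304688), 136.7555389404297)
[[[46.5 49.5 30.8]]]
```

View pics/top_crop.png

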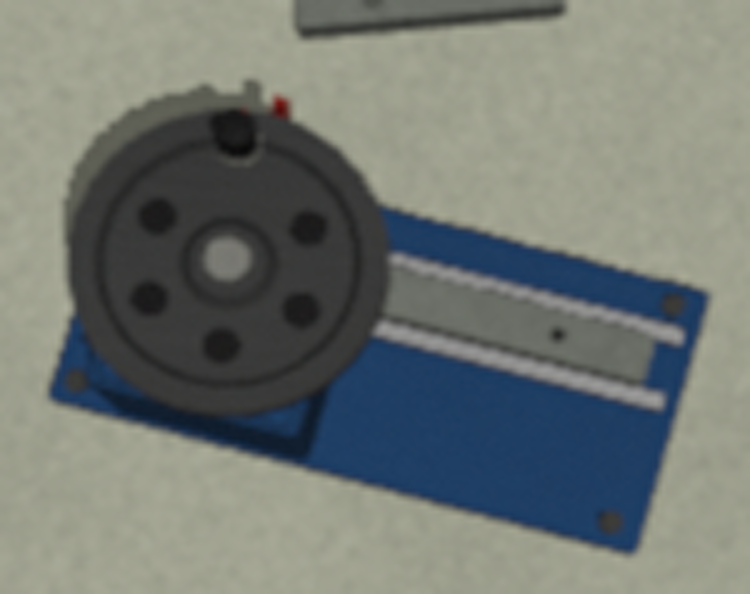

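The crop shows hub (225,260), handle top (236,133), index mark (282,105) and rail outer end (650,362). Now I'll compute the geometry.

Run:
```python
from h import *
m=r.camera_model("top"); ms=r.camera_model("side")
im=cv2.imread("pics/top0.png"); g=cv2.cvtColor(im,cv2.COLOR_BGR2GRAY)
def cen(g,x0,x1,y0,y1,f):
    p=g[y0:y1,x0:x1].astype(float); w=np.clip(f(p),0,None); Y,X=np.mgrid[y0:y1,x0:x1]; return np.array([(w*X).sum(),(w*Y).sum()])/w.sum()
hub=cen(g,284,297,189,201,lambda p:p-95); print("hub",hub, plane(m,hub,0.202))
han=cen(g,286,299,162,174,lambda p:35-p); print("handle",han, plane(m,han,0.249))
gs=cv2.cvtColor(cv2.imread("pics/side0.png"),cv2.COLOR_BGR2GRAY)
hs=cen(gs,264,278,222,236,lambda p:p-95); print("side hub",hs,plane(ms,hs,0.202))
def tri(a,b):
    A=[];B=[]
    for mm,uv in((m,a),(ms,b)):
        d=ray(mm,uv)[0]; d/=np.linalg.norm(d); P=np.eye(3)-np.outer(d,d); A.append(P);B.append(P@mm["eye"])
    return np.linalg.solve(sum(A),sum(B))
print("tri hub",tri(hub,hs))
yaw=np.radians(75.3-90); Rz=np.array([[np.cos(yaw),-np.sin(yaw)],[np.sin(yaw),np.cos(yaw)]])
o=np.array([.5348,.0293])+Rz@[0,.08]; print("origin from base",o)
O=plane(m,hub,0.202)[0,:2]
rail=np.array([[375.7,212.8],[373.2,220.2],[381.6,210.8],[377.8,224.5]])
rp=plane(m,rail,0.05); rp[2:]=plane(m,rail[2:],0.032)
print("rail end corners/guide ends, press",((rp[:,:2]-o)@Rz).round(4))
hp=plane(m,han,.249)[0,:2]; v=(hp-O)@Rz; print("handle rel press",v,np.hypot(*v),"wheel",-np.arctan2(v[1],v[0]))
s=r.read_state(); print(R.from_rotvec(s["tool_rot"]).as_matrix().round(3))
```

```text
hub [289.92429285 193.99584027] [[0.55703635 0.10715543 0.202     ]]
handle [291.38931298 168.19389313] [[0.61521618 0.10162144 0.249     ]]
side hub [273. 228.] [[0.55653209 0.09902067 0.202     ]]
tri hub [0.55319571 0.10392468 0.21197721]
origin from base [0.55510064 0.10668142]
rail end corners/guide ends, press [[ 0.038  -0.2356]
 [ 0.0153 -0.2343]
 [ 0.0511 -0.2516]
 [ 0.0093 -0.2514]]
handle rel press [0.05767977 0.00941074] 0.058442435259832184 wheel -0.16172994767885324
[[-0.001  0.944  0.33 ]
 [ 0.002  0.33  -0.944]
 [-1.    -0.    -0.002]]
```

Base and hub agree: origin is about (0.556, 0.107), yaw -14.7°, and the rail end is at press y ≈ -235. I'll move to above the channel mouth with jaws across it and fingers closed.

Request:
{"name": "arm_command", "arguments": {
  "increments": [
    [[0, 0, 41.7, -32.7, 0], [0, 0, 41.7, -32.7, 0], [0, 0, 41.7, -32.7, 0], [0, 0, 41.7, -32.7, 0], [0, 0, 41.7, -32.7, 0], [0, 0, 41.7, -32.7, 0], [0, 0, 41.7, -32.7, 0], [0, 0, 41.7, -32.7, 0], [0, 0, 41.7, -32.7, 0], [0, 0, 41.7, -32.7, 0], [0, 0, 0, 0, -9.3], [0, 0, 0, 0, -9.3], [0, 0, 0, 0, -9.3], [0, 0, 0, 0, -9.3], [0, 0, 0, 0, -9.4], [0, 0, 0, 0, -9.4], [0, 0, 0, 0, 0], [0, 0, 0, 0, 0]]
  ],
  "grip_force": 20
}}

```text
time_s: 2.35
tcp_pos: [0.5084, -0.1907, 0.2413]
tool_rot: [0.203, 1.562, -0.203]
contact_force: [-0.3, -0.4, 0.2]
gripper_width: 0.0004
```

```bash
cat >> h.py <<'E'
O=np.array([.5558,.107]); yaw=np.radians(-14.7); Rz=np.array([[np.cos(yaw),-np.sin(yaw)],[np.sin(yaw),np.cos(yaw)]])
def pr(p): p=np.atleast_2d(p); return np.c_[(p[:,:2]-O)@Rz,p[:,2:]].round(4)
def st():
    s=r.read_state(); M=R.from_rotvec(s["tool_rot"]).as_matrix(); f=s["contact_force"]
    print("t",s["time_s"],"press",pr(s["tcp_pos"]),"world",s["tcp_pos"].round(4),"z ang",np.degrees(np.arctan2(M[1,2],M[0,2])).round(2),"xax",M[:,0].round(3),"Fpress",(f[:2]@Rz).round(2),f[2].round(2),"w",s["gripper_width"].round(4))
E
python3 - <<'E'
from h import *
st(); m=r.camera_model("wrist"); print(m); cv2.imwrite("pics/w1.png",r.camera("wrist")[:,:,::-1])
E
```

```text
Traceback (most recent call last):
  File "h.py", line 17, in st
    print("t",s["time_s"],"press",pr(s["tcp_pos"]),"world",s["tcp_pos"].round(4),"z ang",np.degrees(np.arctan2(M[1,2],M[0,2])).round(2),"xax",M[:,0].round(3),"Fpress",(f[:2]@Rz).round(2),f[2].round(2),"w",s["gripper_width"].round(4))
                                                                                                                                                                                                             ^^^^^^^^^^^^^^^^^^^^^^^^
AttributeError: 'float' object has no attribute 'round'
```

```bash
sed -i 's/s\["gripper_width"\].round(4)/round(float(s["gripper_width"]),4)/; s/f\[2\].round(2)/round(float(f[2]),2)/' h.py
python3 - <<'E'
from h import *
st(); m=r.camera_model("wrist"); print(m); cv2.imwrite("pics/w1.png",r.camera("wrist")[:,:,::-1])
for p in [(30,-250,20),(30,-235,50),(15,-235,50),(45,-235,50)]:
    p=np.array(p)/1000; print(p,proj(m,np.r_[O+Rz@p[:2],p[2]]))
E
```

```text
t 2.35 press [[ 0.0297 -0.3     0.2413]] world [ 0.5084 -0.1907  0.2413] z ang -14.85 xax [-0.  0. -1.] Fpress [-0.2  -0.47] 0.23 w 0.0004
{'vertical_fov': 61.502470116720225, 'cx': 308.0791742495891, 'cy': 232.63819092269352, 'eye': array([ 0.52973787, -0.11404178,  0.38518045]), 'rotation': array([ 2.82852897, -0.36821326, -0.05256021])}
[ 0.03 -0.25  0.02] [[306.75994257 146.5722255 ]]
[ 0.03  -0.235  0.05 ] [[306.62123198 130.68489642]]
[ 0.015 -0.235  0.05 ] [[288.01864094 130.72778418]]
[ 0.045 -0.235  0.05 ] [[325.22330728 130.64200983]]
```

View pics/w1.png

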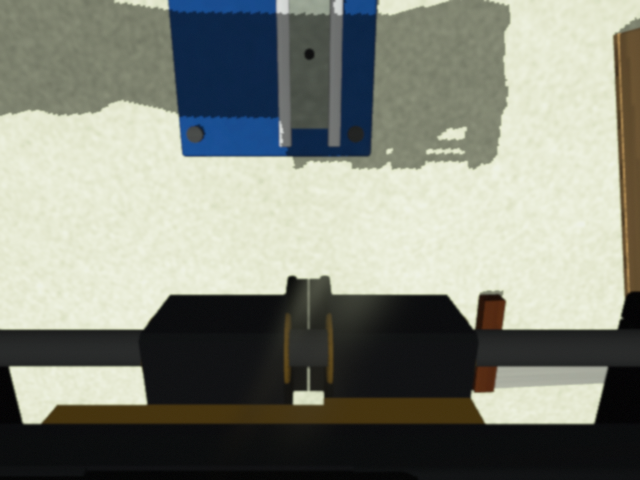

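The rail's end face is at about (310,129) and the guides are at cols 285 and 334. So the rail centre is about x=32.5 by my frame and the end is at y≈-234. I'll shift +2.5 mm, descend, and approach.

Request:
{"name": "arm_command", "arguments": {
  "increments": [
    [[0, 40, 0, 2.5, 0], [0, 40, 0, 0, 0], [0, 40, 0, 0, 0], [0, 40, 0, 0, 0], [0, 24, 0, 0, 0], [0, 0, 0, 0, 0], [0, 0, 20, 0, 0], [0, 0, 20, 0, 0], [0, 0, 8, 0, 0], [0, 0, 0, 0, 0]]
  ]
}}

```text
time_s: 3.65
tcp_pos: [0.5238, -0.1447, 0.0584]
tool_rot: [0.201, 1.56, -0.201]
contact_force: [-0.0, -0.2, 0.2]
gripper_width: 0.0007
```

Request:
{"name": "arm_command", "arguments": {
  "increments": [
    [[0, 0, 3, 0, 0], [0, 0, 3, 0, 0], [0, 0, 3, 0, 0], [0, 0, 3, 0, 0], [0, 0, 3, 0, 0], [0, 0, 3, 0, 0], [0, 0, 3, 0, 0], [0, 0, 3, 0, 0], [0, 0, 3, 0, 0], [0, 0, 3, 0, 0]]
  ]
}}

```text
time_s: 4.9
tcp_pos: [0.5309, -0.1156, 0.0575]
tool_rot: [0.201, 1.561, -0.201]
contact_force: [-0.7, -2.7, -0.3]
gripper_width: -0.0001
```

Run:
```python
from h import *
st(); cv2.imwrite("pics/s2.png",r.camera("side")[180:320,200:420,::-1].repeat(3,0).repeat(3,1))
```

```text
t 4.9 press [[ 0.0324 -0.2217  0.0575]] world [ 0.5309 -0.1156  0.0575] z ang -14.7 xax [-0. -0. -1.] Fpress [ 0.   -2.76] -0.32 w -0.0001
```

View pics/s2.png

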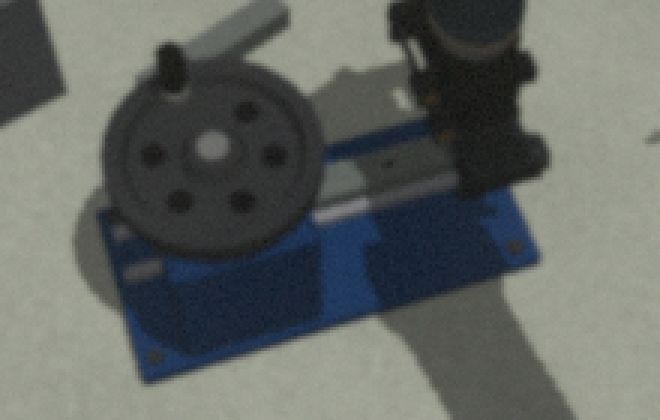

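The push reads 2.8 N and the gripper is well clear of the wheel, so I'll continue gently.

Request:
{"name": "arm_command", "arguments": {
  "increments": [
    [[0, 0, 2, 0, 0], [0, 0, 2, 0, 0], [0, 0, 2, 0, 0], [0, 0, 2, 0, 0], [0, 0, 2, 0, 0], [0, 0, 2, 0, 0], [0, 0, 2, 0, 0], [0, 0, 2, 0, 0]]
  ]
}}

```text
time_s: 5.95
tcp_pos: [0.5349, -0.1002, 0.0575]
tool_rot: [0.201, 1.561, -0.201]
contact_force: [-0.6, -2.0, 0.6]
gripper_width: 0.0005
```

Request:
{"name": "arm_command", "arguments": {
  "increments": [
    [[0, 0, 1.5, 0, 0], [0, 0, 1.5, 0, 0], [0, 0, 1.5, 0, 0], [0, 0, 1.5, 0, 0]]
  ]
}}

```text
time_s: 6.45
tcp_pos: [0.5365, -0.0945, 0.0576]
tool_rot: [0.201, 1.561, -0.201]
contact_force: [-0.7, -2.5, -0.1]
gripper_width: 0.0005
```

Request:
{"name": "arm_command", "arguments": {
  "increments": [
    [[0, 0, 1.5, 0, 0], [0, 0, 1.5, 0, 0], [0, 0, 1.5, 0, 0], [0, 0, 1.5, 0, 0]]
  ]
}}

```text
time_s: 6.95
tcp_pos: [0.538, -0.0887, 0.0576]
tool_rot: [0.201, 1.561, -0.202]
contact_force: [-1.7, -2.0, 1.7]
gripper_width: 0.0006
```

Request:
{"name": "arm_command", "arguments": {
  "increments": [
    [[0, 0, 1, 0, 0], [0, 0, 1, 0, 0], [0, 0, 1, 0, 0], [0, 0, 1, 0, 0], [0, 0, 1, 0, 0]]
  ]
}}

```text
time_s: 7.58
tcp_pos: [0.5392, -0.0839, 0.0576]
tool_rot: [0.201, 1.561, -0.202]
contact_force: [-0.8, -1.7, 0.1]
gripper_width: 0.0005
```

Request:
{"name": "arm_command", "arguments": {
  "increments": [
    [[0, 0, 1, 0, 0], [0, 0, 1, 0, 0], [0, 0, 1, 0, 0], [0, 0, 1, 0, 0], [0, 0, 1, 0, 0]]
  ]
}}

```text
time_s: 8.2
tcp_pos: [0.5395, -0.0827, 0.0576]
tool_rot: [0.199, 1.563, -0.207]
contact_force: [-2.8, -10.5, 3.4]
gripper_width: 0.0005
```

The stop is felt: 10.5 N and motion has ceased, with the rail end at y ≈ -178, inside the expected -193 to -157. I'll push slightly more to confirm it's firm, then back off and rise.

Request:
{"name": "arm_command", "arguments": {
  "increments": [
    [[0, 0, 1, 0, 0], [0, 0, 1, 0, 0], [0, 0, 0, 0, 0]]
  ]
}}

```text
time_s: 8.57
tcp_pos: [0.5396, -0.0826, 0.0576]
tool_rot: [0.199, 1.564, -0.21]
contact_force: [-4.0, -12.1, 5.0]
gripper_width: 0.0008
```

Request:
{"name": "arm_command", "arguments": {
  "increments": [
    [[0, 0, -5, 0, 0], [0, 0, -10, 0, 0], [0, 0, -30, 0, 0], [0, 0, -30, 0, 0], [0, 0, -30, 0, 0], [0, 0, 0, 0, 0], [0, -60, 0, 0, 0], [30, -60, 0, 0, 0], [40, -60, 0, 0, 0], [40, -60, 0, 0, 0], [40, -35, 0, 0, 0], [40, 0, 0, 0, 0]]
  ]
}}

```text
time_s: 10.07
tcp_pos: [0.5164, -0.1769, 0.336]
tool_rot: [0.199, 1.554, -0.2]
contact_force: [0.1, -0.1, -0.4]
gripper_width: 0.0378
```

Run:
```python
from h import *
st(); s=r.read_state(); m=r.camera_model("wrist"); im=r.camera("wrist")[:,:,::-1]; cv2.imwrite("pics/w3.png",im)
for p in [(30,-178,50),(0,0,202),(65,0,249),(30,-133,50)]:
    p=np.array(p)/1000; print(p,proj(m,np.r_[O+Rz@p[:2],p[2]]))
cv2.imwrite("pics/s3.png",r.camera("side")[:,:,::-1]);cv2.imwrite("pics/t3.png",r.camera("top")[:,:,::-1])
```

```text
t 10.075 press [[ 0.034  -0.2846  0.336 ]] world [ 0.5164 -0.1769  0.336 ] z ang -14.54 xax [ 0.007 -0.001 -1.   ] Fpress [ 0.17 -0.1 ] -0.37 w 0.0378
[ 0.03  -0.178  0.05 ] [[300.8755821   83.75793515]]
[0.    0.    0.202] [[ 239.19459927 -305.22645896]]
[0.065 0.    0.249] [[ 382.60614501 -418.70751883]]
[ 0.03  -0.133  0.05 ] [[300.7791655   34.37726366]]
```

View pics/w3.png

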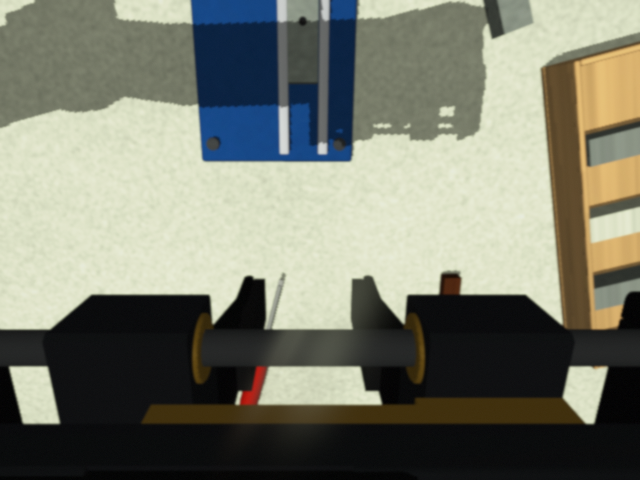

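The rail's end is at about (303,83), matching y=-178, so it rests on the stop. Now I'll look at the wheel and handle from above.

Request:
{"name": "arm_command", "arguments": {
  "increments": [
    [[40, 0, 35, 3, 0], [40, 0, 35, 3, 0], [40, 0, 35, 3, 0], [40, 0, 35, 3, 0], [40, 0, 35, 4, 0], [40, 0, 0, 0, 0], [40, 0, 0, 0, 0]]
  ]
}}

```text
time_s: 11.1
tcp_pos: [0.5737, -0.0141, 0.3311]
tool_rot: [0.201, 1.564, -0.202]
contact_force: [-0.9, -0.1, -0.8]
gripper_width: 0.0405
```

Run:
```python
from h import *
st(); m=r.camera_model("wrist"); im=r.camera("wrist")[:,:,::-1]; cv2.imwrite("pics/w4.png",im)
for p in [(0,0,202),(65,0,249),(65,0,204)]:
    p=np.array(p)/1000; print(p,proj(m,np.r_[O+Rz@p[:2],p[2]]))
```

```text
t 11.1 press [[ 0.048  -0.1126  0.3311]] world [ 0.5737 -0.0141  0.3311] z ang -14.71 xax [-0.003 -0.    -1.   ] Fpress [-0.84 -0.32] -0.77 w 0.0405
[0.    0.    0.202] [[229.75581936  56.45820142]]
[0.065 0.    0.249] [[339.362232    44.52874476]]
[0.065 0.    0.204] [[334.05137021  56.05295402]]
```

View pics/w4.png

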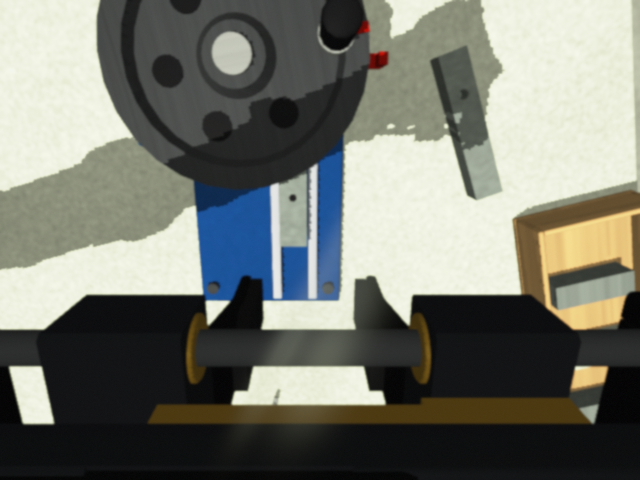

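Hub is near (232,53), the handle foot ring near (336,37), the handle top near (343,17), and the index finger at (378,60).

Run:
```python
from h import *
m=r.camera_model("wrist"); im=cv2.imread("pics/w4.png"); g=cv2.cvtColor(im,cv2.COLOR_BGR2GRAY)
b=(g[25:85,205:262]>140).astype(np.uint8); n,l,s,c=cv2.connectedComponentsWithStats(b); k=1+s[1:,4].argmax(); hub=c[k]+[205,25]; print("hub",hub,s[k])
Hp=plane(m,hub,.202); print("hub press",pr(Hp),Hp, "at .205",pr(plane(m,hub,.205)))
print("col hits, top-disc left/right/row profile",g[12,310:375].tolist())
for uv,z in [((343,17),.249),((336,38),.206),((378,60),.19)]: print(uv,z,pr(plane(m,uv,z)))
cv2.imwrite("pics/w4c.png",cv2.resize(im[0:75,300:400],None,fx=7,fy=7,interpolation=cv2.INTER_CUBIC))
```

```text
hub [231.1572611   52.78555305] [   7    7   40   43 1329]
hub press [[0.0014 0.0016 0.202 ]] [[0.55754349 0.108209   0.202     ]] at .205 [[0.0019 0.0012 0.205 ]]
col hits, top-disc left/right/row profile [78, 76, 75, 72, 72, 73, 73, 72, 72, 72, 64, 48, 30, 24, 25, 26, 28, 29, 31, 30, 30, 30, 30, 31, 30, 31, 31, 30, 31, 30, 30, 31, 32, 31, 30, 28, 30, 28, 29, 28, 27, 27, 26, 26, 27, 25, 25, 26, 25, 23, 22, 21, 23, 34, 60, 98, 129, 142, 146, 146, 146, 147, 144, 143, 141]
(343, 17) 0.249 [[0.067  0.0121 0.249 ]]
(336, 38) 0.206 [[0.0663 0.0093 0.206 ]]
(378, 60) 0.19 [[ 0.0951 -0.0013  0.19  ]]
```

View pics/w4c.png

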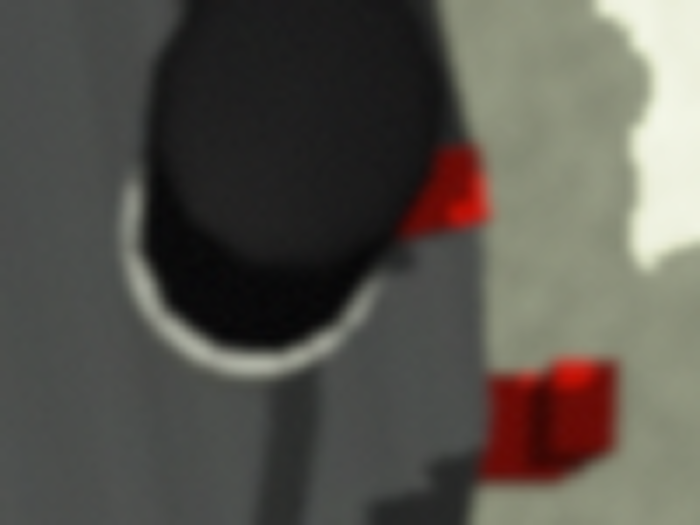

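Request:
{"name": "arm_command", "arguments": {
  "increments": [
    [[40, 0, 30, 4.5, 0], [40, 0, 30, 4.5, 0], [40, 0, 30, 4.5, 0], [40, 0, 34, 4.5, 0], [40, 0, 0, 0, 0], [40, 0, 0, 0, 0]]
  ]
}}

```text
time_s: 11.9
tcp_pos: [0.623, 0.0999, 0.3321]
tool_rot: [0.202, 1.562, -0.204]
contact_force: [0.4, -1.4, -0.2]
gripper_width: 0.0402
```

Run:
```python
from h import *
st()
```

```text
t 11.9 press [[0.0668 0.0102 0.3321]] world [0.623  0.0999 0.3321] z ang -14.83 xax [-0.001 -0.002 -1.   ] Fpress [ 0.75 -1.22] -0.23 w 0.0402
```

Request:
{"name": "arm_command", "arguments": {
  "increments": [
    [[40, 25, 1, -0.5, 0], [40, 25, 0, 0, 0], [40, 25, 0, 0, 0], [40, 20, 0, 0, 0], [40, 8, 0, 0, 0], [40, 0, 0, 0, 0]]
  ]
}}

```text
time_s: 12.65
tcp_pos: [0.6229, 0.1025, 0.2295]
tool_rot: [0.202, 1.562, -0.202]
contact_force: [-0.4, 0.9, 0.6]
gripper_width: 0.04
```

Request:
{"name": "arm_command", "arguments": {
  "increments": [
    [[30, 0, 0, 0, 0], [24, 0, 0, 0, 0], [20, 0, 0, 0, 0], [16, 0, 0, 0, 0], [16, 0, 0, 0, 0], [16, 0, 0, 0, 0]]
  ],
  "grip_force": 20
}}

```text
time_s: 13.4
tcp_pos: [0.6221, 0.1035, 0.23]
tool_rot: [0.201, 1.563, -0.201]
contact_force: [-5.6, 0.2, 7.0]
gripper_width: 0.0214
```

```bash
cat >> h.py <<'E'
C=np.array([.0013,.0011])
def circ(w1deg,w2deg,n,rad=65):
    a=np.radians(np.linspace(w1deg,w2deg,n+1)); y=np.diff(-rad*np.sin(a)); z=np.diff(rad*np.cos(a))
    print([[16,0,round(float(p),1),round(float(q),1),0] for p,q in zip(y,z)])
def wh():
    d=pr(r.read_state()["tcp_pos"])[0,:2]-C; print("wheel deg",np.degrees(np.arctan2(-d[1],d[0])).round(2),"rad mm",(1e3*np.hypot(*d)).round(2))
E
python3 - <<'E'
from h import *
st();wh();circ(-9,81,15);circ(81,171,15)
E
```

```text
t 13.4 press [[0.065  0.0135 0.23  ]] world [0.6221 0.1035 0.23  ] z ang -14.67 xax [-0.001  0.    -1.   ] Fpress [-5.43 -1.26] 6.97 w 0.0214
wheel deg -11.02 rad mm 64.9
[[16, 0, -6.8, 0.7, 0], [16, 0, -6.8, 0.0, 0], [16, 0, -6.8, -0.7, 0], [16, 0, -6.7, -1.4, 0], [16, 0, -6.5, -2.1, 0], [16, 0, -6.2, -2.8, 0], [16, 0, -5.9, -3.4, 0], [16, 0, -5.5, -4.0, 0], [16, 0, -5.1, -4.6, 0], [16, 0, -4.6, -5.1, 0], [16, 0, -4.0, -5.5, 0], [16, 0, -3.4, -5.9, 0], [16, 0, -2.8, -6.2, 0], [16, 0, -2.1, -6.5, 0], [16, 0, -1.4, -6.7, 0]]
[[16, 0, -0.7, -6.8, 0], [16, 0, 0.0, -6.8, 0], [16, 0, 0.7, -6.8, 0], [16, 0, 1.4, -6.7, 0], [16, 0, 2.1, -6.5, 0], [16, 0, 2.8, -6.2, 0], [16, 0, 3.4, -5.9, 0], [16, 0, 4.0, -5.5, 0], [16, 0, 4.6, -5.1, 0], [16, 0, 5.1, -4.6, 0], [16, 0, 5.5, -4.0, 0], [16, 0, 5.9, -3.4, 0], [16, 0, 6.2, -2.8, 0], [16, 0, 6.5, -2.1, 0], [16, 0, 6.7, -1.4, 0]]
```

Gripped at 21.4 mm with low forces, and the radius of 64.9 mm confirms the axis. I'll turn the first quarter.

Request:
{"name": "arm_command", "arguments": {
  "increments": [
    [[16, 0, -6.8, -0.8, 0], [16, 0, -6.8, 0, 0], [16, 0, -6.8, -0.7, 0], [16, 0, -6.7, -1.4, 0], [16, 0, -6.5, -2.1, 0], [16, 0, -6.2, -2.8, 0], [16, 0, -5.9, -3.4, 0], [16, 0, -5.5, -4.0, 0], [16, 0, -5.1, -4.6, 0], [16, 0, -4.6, -5.1, 0], [16, 0, -4.0, -5.5, 0], [16, 0, -3.4, -5.9, 0], [16, 0, -2.8, -6.2, 0], [16, 0, -2.1, -6.5, 0], [16, 0, -1.4, -6.7, 0]]
  ]
}}

```text
time_s: 15.28
tcp_pos: [0.5498, 0.0434, 0.23]
tool_rot: [0.201, 1.561, -0.204]
contact_force: [3.3, -2.0, 6.4]
gripper_width: 0.0212
```

Run:
```python
from h import *
st();wh()
```

```text
t 15.275 press [[ 0.0103 -0.0631  0.23  ]] world [0.5498 0.0434 0.23  ] z ang -14.77 xax [ 0.    -0.002 -1.   ] Fpress [ 3.68 -1.1 ] 6.42 w 0.0212
wheel deg 82.02 rad mm 64.83
```

Excellent: 82°, radius 64.8 mm, small forces. Next comes the quarter to bottom.

Request:
{"name": "arm_command", "arguments": {
  "increments": [
    [[16, 0, -0.7, -6.8, 0], [16, 0, 0.0, -6.8, 0], [16, 0, 0.7, -6.8, 0], [16, 0, 1.4, -6.7, 0], [16, 0, 2.1, -6.5, 0], [16, 0, 2.8, -6.2, 0], [16, 0, 3.4, -5.9, 0], [16, 0, 4.0, -5.5, 0], [16, 0, 4.6, -5.1, 0], [16, 0, 5.1, -4.6, 0], [16, 0, 5.5, -4.0, 0], [16, 0, 5.9, -3.4, 0], [16, 0, 6.2, -2.8, 0], [16, 0, 6.5, -2.1, 0], [16, 0, 6.7, -1.4, 0]]
  ]
}}

```text
time_s: 17.15
tcp_pos: [0.4923, 0.1137, 0.23]
tool_rot: [0.2, 1.56, -0.206]
contact_force: [4.8, -3.8, 6.8]
gripper_width: 0.0214
```

Run:
```python
from h import *
st();wh()
```

```text
t 17.15 press [[-0.0631 -0.0096  0.23  ]] world [0.4923 0.1137 0.23  ] z ang -14.82 xax [ 0.001 -0.004 -1.   ] Fpress [ 5.65 -2.44] 6.84 w 0.0214
wheel deg 170.57 rad mm 65.28
```

Request:
{"name": "arm_command", "arguments": {
  "increments": [
    [[16, 0, 6.8, -0.7, 0], [16, 0, 6.8, 0, 0], [16, 0, 6.8, 0.7, 0], [16, 0, 6.7, 1.4, 0], [16, 0, 6.5, 2.1, 0], [16, 0, 6.2, 2.8, 0], [16, 0, 5.9, 3.4, 0], [16, 0, 5.5, 4.0, 0], [16, 0, 5.1, 4.6, 0], [16, 0, 4.6, 5.1, 0], [16, 0, 4.0, 5.5, 0], [16, 0, 3.4, 5.9, 0], [16, 0, 2.8, 6.2, 0], [16, 0, 2.1, 6.5, 0], [16, 0, 1.4, 6.7, 0]]
  ]
}}

```text
time_s: 19.02
tcp_pos: [0.5605, 0.173, 0.2299]
tool_rot: [0.198, 1.567, -0.206]
contact_force: [-3.8, -2.8, 11.9]
gripper_width: 0.0215
```

Run:
```python
from h import *
st();wh()
```

```text
t 19.025 press [[-0.0122  0.065   0.2299]] world [0.5605 0.173  0.2299] z ang -14.72 xax [-0.006 -0.005 -1.   ] Fpress [-2.95 -3.69] 11.87 w 0.0215
wheel deg -101.93 rad mm 65.31
```

Request:
{"name": "arm_command", "arguments": {
  "increments": [
    [[16, 0, 0.7, 6.8, 0], [16, 0, 0.0, 6.8, 0], [16, 0, -0.7, 6.8, 0], [16, 0, -1.4, 6.7, 0], [16, 0, -2.1, 6.5, 0], [16, 0, -2.8, 6.2, 0], [16, 0, -3.4, 5.9, 0], [16, 0, -4.0, 5.5, 0], [16, 0, -4.6, 5.1, 0], [16, 0, -5.1, 4.6, 0], [16, 0, -5.5, 4.0, 0], [16, 0, -5.9, 3.4, 0], [16, 0, -6.2, 2.8, 0], [16, 0, -6.5, 2.1, 0], [16, 0, 0, 0, 0]]
  ]
}}

```text
time_s: 20.9
tcp_pos: [0.622, 0.1102, 0.23]
tool_rot: [0.202, 1.56, -0.201]
contact_force: [4.1, 1.4, 5.1]
gripper_width: 0.0214
```

Run:
```python
from h import *
st();wh()
cv2.imwrite("pics/t5.png",r.camera("top")[:,:,::-1])
im=r.camera("side")[:,:,::-1]; cv2.imwrite("pics/s5.png",cv2.resize(im[180:320,200:380],None,fx=4,fy=4,interpolation=cv2.INTER_CUBIC))
```

```text
t 20.9 press [[0.0632 0.0199 0.23  ]] world [0.622  0.1102 0.23  ] z ang -14.71 xax [ 0.001  0.    -1.   ] Fpress [3.57 2.39] 5.1 w 0.0214
wheel deg -16.89 rad mm 64.69
```

Request:
{"name": "arm_command", "arguments": {
  "increments": [
    [[16, 0, -5, 1.3, 0], [16, 0, -5, 0.8, 0], [16, 0, -5, 0.2, 0], [16, 0, -2, 0, 0], [16, 0, 0, 0, 0]]
  ]
}}

```text
time_s: 21.62
tcp_pos: [0.6203, 0.0931, 0.23]
tool_rot: [0.202, 1.559, -0.201]
contact_force: [5.0, 2.0, 4.7]
gripper_width: 0.0216
```

Run:
```python
from h import *
st();wh()
```

```text
t 21.625 press [[0.0659 0.0029 0.23  ]] world [0.6203 0.0931 0.23  ] z ang -14.71 xax [ 0.002  0.    -1.   ] Fpress [4.35 3.21] 4.68 w 0.0216
wheel deg -1.6 rad mm 64.63
```

At 358.4°, I'll nudge 1 mm, open, lift and go back to the viewing pose.

Request:
{"name": "arm_command", "arguments": {
  "increments": [
    [[16, 0, -1, 0, 0], [16, 0, 0, 0, 0], [24, 0, 0, 0, 0], [30, 0, 0, 0, 0], [40, 0, 0, 0, 0], [40, 0, 0, 0, 0], [40, -10, 0, 0, 0], [40, -30, 0, 0, 0], [40, -32, 0, 0, 0], [40, -31, 0, 0, 0], [40, 0, 0, 0, 0], [40, 0, -30, -4, 0], [40, 0, -30, -4, 0], [40, 0, -30, -4, 0], [40, 0, -30, -4, 0], [40, 0, 0, 0, 0], [40, 0, 0, 0, 0]]
  ]
}}

```text
time_s: 23.75
tcp_pos: [0.5733, -0.019, 0.3322]
tool_rot: [0.201, 1.562, -0.2]
contact_force: [0.0, 0.3, -0.4]
gripper_width: 0.0399
```

Run:
```python
from h import *
st(); m=r.camera_model("wrist"); im=r.camera("wrist")[:,:,::-1]; cv2.imwrite("pics/w6.png",im)
g=cv2.cvtColor(im,cv2.COLOR_BGR2GRAY)
for w in(0,.1,-.1):
  p=O+Rz@(C+.065*np.array([np.cos(w),-np.sin(w)])); print(w,proj(m,[[*p,.249],[*p,.206]]))
cv2.imwrite("pics/w6c.png",cv2.resize(im[0:260,180:440],None,fx=3,fy=2.3,interpolation=cv2.INTER_CUBIC))
```

```text
t 23.75 press [[ 0.0489 -0.1175  0.3322]] world [ 0.5733 -0.019   0.3322] z ang -14.66 xax [-0.001  0.001 -1.   ] Fpress [-0.07  0.34] -0.36 w 0.0399
0 [[340.07167761  32.33070593]
 [334.71093947  45.59778847]]
0.1 [[339.14395514  46.16471041]
 [333.97642287  57.04758405]]
-0.1 [[339.73509417  18.2436156 ]
 [334.39023597  33.97345356]]
```

View pics/w6c.png

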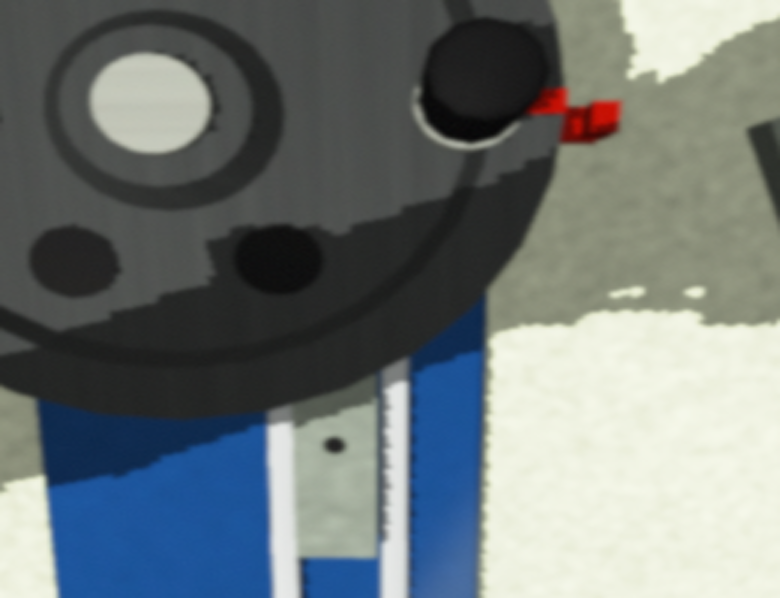

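The wheel mark at crop (550,100) lines up with the index finger at (590,120) to within about 0.03 rad. The handle top, (342,29) against (340,32) predicted for zero, gives about -0.02 rad. The gripper is clear. One last numeric check of the rail end, then I'll hand in.

Run:
```python
from h import *
m=r.camera_model("wrist"); print("rail end press",pr(plane(m,[[292,242]],.05))); st()
print(r.finish_job())
```

```text
rail end press [[ 0.0325 -0.1757  0.05  ]]
t 23.8 press [[ 0.0489 -0.117   0.3323]] world [ 0.5734 -0.0185  0.3323] z ang -14.61 xax [-0.     0.001 -1.   ] Fpress [ 0.  -0.1] 0.23 w 0.0403
the job is handed in; nothing more can be done
None
```

I slid the rail to the stop, gave the wheel one clockwise turn and handed the job in at about 24 s. Whether the pin actually sank is not confirmed, because the wheel hides it from every camera.

- **Rail:** it slid at 2–3 N and stopped firmly against the orange stop at about 13 N. Its outer end was then at press y ≈ -178 mm. The last image put that end at -176 mm, which agrees within measuring error.
- **Wheel:** I held the handle at 20 N grip and turned it clockwise through one revolution. The measured radius stayed at 64.6–65.3 mm, and the force readings at the checks were 14 N or less.
- **Final angle:** after I let go, the last wrist image put the wheel about 0.02–0.05 rad short of the index mark, inside the 0.12 rad allowed. The mark alone, compared with the index finger, suggested up to 0.03 rad, and the handle position about 0.02 rad.
- **Let go:** the gripper was clear of everything, with contact force near zero.
- **Pin depth:** I infer that it sank from the rail seating at the stop, the full stroke and the absence of any force spike at the checks.
- **Bystanders:** I did not measure them again at the end. Nothing suggested the arm had touched any of them.

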